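# Close and lock the tool steriliser by its recessed knob

## Task

Push the steriliser's drawer fully home by its handle, then reach into the round well in its top and turn the recessed bar knob clockwise until you feel the hidden lock bite, and tighten it about 10 degrees more so that it is snug but not over-tightened. Let go, and don't lean on the cover or push the things standing around.

Things in the scene. Friction and masses are not known exactly. Their poses are not given: they have to be found in the camera images.
- housing: White benchtop tool steriliser, 170 (its x) x 200 (its y) x 96 mm high, fixed on the surface. Origin: centre of its underside, on the work surface; its x axis points from the drawer front to the back, y left, z up. Turned up to 0.3 rad, drawer towards the robot.
- cover: Its white cover: the upper 48 mm, fixed. Origin: centre of its underside, 48 mm above the work surface; flat top at 96 mm; axes as the housing's. In its middle is a round well, 90 mm across, 42 mm deep (floor 54 mm above the work surface), open at the top. The knob stands in it, so fingers go in only part open. Press it with no more than 20 N.
- drawer (a joint): Drawer of the steriliser, in m: 0 = fully home, grows as it comes out towards the robot (the housing's -x), at most 0.07. It starts 35 to 60 mm out and slides with about 2.5 N of friction up to a hard stop at 0.
- drawer_handle (a point): Centre of the drawer's round steel handle bar (10 mm thick, 90 mm long along the housing's y), 50 mm above the work surface and 43 mm in front of the drawer's front; free space under and behind it. It may be pushed from the front or pinched from above.
- knob (a joint): Recessed knob's angle, rad, growing clockwise from above; starts at 0 to 0.3; at 0 its bar lies along the housing's x, white line towards the drawer. Drag 0.18 N m, either way at rest; it stays where left. The lock bites somewhere from 0.75 to 1.35 (hidden); then resistance grows on top of the drag by 0.1 N m per 10 degrees. Snug: 5 to 15 degrees past the bite; over 20 is over-tight.
- knob_grip (a point): Point on the knob's vertical axis at grip height, 76 mm above the work surface, 20 mm below the cover's top. The knob is a black upright bar 14 mm thick, 46 mm long, from 60 to 88 mm above the work surface (top 8 mm below the rim), on a disc 48 mm across. The point turns with it: x along the bar, y across it, z up.
- lock: The lock's fixed base, hidden inside the steriliser under the well's floor, on the knob's axis. It neither shows nor moves; the knob presses on its spring once it bites.
- guard: Black clipper comb guard, 35 x 46 x 14 mm, loose on the steriliser's cover left of the well. Origin: centre of its underside. Leave it alone.
- pomade_jar: White round pomade jar, 68 mm across, 43 mm high, loose on the surface to the left. Origin: centre of its underside. Leave it alone.
- oil_bottle: Small brown dropper bottle, 33 mm across, 102 mm high, loose on the surface to the right. Origin: centre of its underside. Leave it alone.

How it is judged:
By the outcome, as a careful person would: the job done as asked, in the order asked, and still so for the second after the job is handed in, with the robot touching nothing.
It also fails if it takes over 64 s, if anything falls off the work surface, if the arm or the gripper's body presses on something with over 40 N, if the wrist force passes 120 N, or if a joint passes its speed limit or range.

## Robot

A 6-joint arm with a two-finger parallel gripper is mounted at the origin on a cart in front of the work surface, level with it; the furniture and walls round the work are solid. World frame = base frame: x ahead of the robot, y to its left, z up, the work surface at z = 0. Lengths are in m, angles in degrees, forces in N, time in s.
With the tool pointing down it reaches from about 0.3 to 0.875 m from the base axis. Payload 6.4 kg.
Tool frame: the origin (TCP) lies midway between the tips of the shut fingers; the grasp point (between the pads) lies grip_point_offset behind it (grip_point_offset is the distance from the TCP to the grasp point, in m); z points along the fingers, y is the line along which they close (so a half turn about z gives the same grasp; the last joint's range is limited). The gripper opens to 88 mm and grips with 3 to 60 N. Pads are 18 mm wide; open, the fingers measure 123 mm over their backs; the gripper's body (75 mm by 187 mm) begins 45 mm behind the grasp point.
Start: joints at [-84.013, 10.359, 92.074, -0, 77.567, -11.82], TCP at [0.176, -0.547, 0.239] pointing down, gripper open.
Joint ranges: [-171.53, 171.53], [-51.25, 118.39], [17.06, 147.69], [-65.23, 245.23], [0, 150.52], [-178.68, 178.68]. Speed limits (degrees/s): [147.25, 147.25, 172.46, 180, 180, 180].

## Interface

Orientations are given as a 3x3 rotation matrix whose columns are the frame's x, y, z axes.
In Python, from plant import state, capture, camera_model, finish_job, grip_point_offset gives the robot as it stands.
- The arm moves only by the tool jog_arm, never from a script. Its arguments are lists of equal length, an entry for each row: "slide": the shift along the tool's x, y, z in mm, a list of three; "yaw": the turn about the tool's z in degrees; "fingers": the closure, from 0 (fully open) to 1 (shut). A call has 1 to 5 rows; each row is the pose to reach, as a shift and turn from the pose commanded when the call began, along the tool's axes at that moment; what a row does not reach only later rows make up. A row lasts 1/10 s, in which the tool goes at most 50 mm and 8.59 degrees, less where a joint would pass 70% of its speed; a pose out of reach is approached as far as the arm can. A call with a gripper value outside its range is refused whole. The fingers move at their own pace and stop on an object; "force" is the grip in N (left out, the last holds). Time passes only in rows, so rows that repeat a pose let the fingers close. It gives the time, the measured TCP pose, the force, the opening and the grip force at its end, in the units of the state.
- state(): the state, without advancing time (a new reading comes with each control period).
- capture(name): name is "side" or "top" or "wrist"; returns the picture (420x560x3 uint8, red, green, blue); there is no depth.
- camera_model(name): a dict with "fx", "fy", "cx", "cy" (pixels), "dist" ([k1, k2, p1, p2, k3] as OpenCV has them; the pictures are not rectified), "rvec" (rotation vector, rad) and "tvec" (3), from world to camera coordinates, as OpenCV has them. Camera axes: x right, y down, z forward; pixel columns grow to the right and rows downward; lengths in m; the calibration is good to about 2 mm. A picture is of the moment at which its call begins: read the wrist's pose just before it. camera_model takes no time and is no camera call; for the wrist camera it gives the pose at the moment of the call.
- finish_job(): hands the job in; it is judged then, once.
The state is a dict: "time_s": time; "qpos": joint angles; "qd": joint speeds; "effort": joint torques, N m; "tool_pos": TCP position; "tcp_rot": TCP orientation; "wrist_force": force on the tool from outside, world axes, zero at the start; "ft_torque": the same for the moment, N m; "finger_gap": finger opening in m; "grip_force": force on a finger pad.
Only numpy, scipy, OpenCV 4.12 (cv2) and the standard library are available. Lean on these libraries where they do the work, as an engineer would, in place of code of your own. Each camera call takes 0.05 s, during which the arm holds its last target. There are 200 camera calls.

## Working session

There is one attempt and no reset: what is moved stays moved. The work goes in short steps, Python scripts to look and compute and a tool call to move; the robot and the scene stay as the last step left them, time stands still between calls to the robot, and variables do not carry over. Pictures are saved under pics/ and viewed, at most 10 in all, crops included, and the job is handed in when it is done.

Besides the shell and the picture viewer there is one more tool, called after "Emit:" by a JSON object that holds its "fn" and its "kwargs", one argument or row to a line. jog_arm: Moves the arm, as the interface text tells. Its arguments: {"type":"object","properties":{"slide":{"type":"array"},"yaw":{"type":"array"},"fingers":{"type":"array"},"force":{"type":"number"}},"required":["slide","yaw","fingers"]}

```bash
mkdir -p pics; python3 - <<'E'
from plant import *
import cv2,numpy as np
s=state();print({k:np.round(v,3).tolist() for k,v in s.items()},grip_point_offset if not callable(grip_point_offset) else grip_point_offset())
for n in("side","top"):
    print(n,camera_model(n));cv2.imwrite(f"pics/{n}0.png",capture(n)[...,::-1])
E
```

```text
{'time_s': 0.0, 'qpos': [-84.014, 10.4, 92.131, -0.001, 77.566, -11.82], 'qd': [-0.016, 0.042, -0.035, -0.004, 0.052, 0.022], 'effort': [0.001, -43.386, -34.185, 0.07, 0.039, -0.0], 'tool_pos': [0.176, -0.547, 0.238], 'tcp_rot': [[0.952, 0.306, -0.0], [0.306, -0.952, 0.002], [0.0, -0.002, -1.0]], 'wrist_force': [-0.776, -0.572, -0.324], 'ft_torque': [0.021, 0.007, 0.005], 'grip_force': 0.0, 'finger_gap': 0.088} 0.0187
side {'fx': 470.10694579954605, 'fy': 470.10694579954605, 'cx': 272.08935932912203, 'cy': 211.91786043477939, 'dist': array([0.02099617, 0.        , 0.        , 0.        , 0.        ]), 'rvec': array([ 2.55872212,  0.2292129 , -0.05469895]), 'tvec': array([-0.51597591, -0.01047443,  1.13373541])}
top {'fx': 526.6076448975209, 'fy': 526.6076448975209, 'cx': 280.2671940624265, 'cy': 217.52049127915186, 'dist': array([0.04526344, 0.        , 0.        , 0.        , 0.        ]), 'rvec': array([ 2.15413904, -2.21786925,  0.06729263]), 'tvec': array([0.02300776, 0.50158499, 1.41523462])}
```

View pics/top0.png

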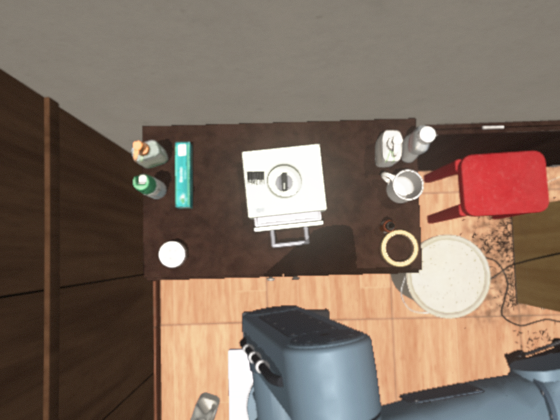

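View pics/side0.png

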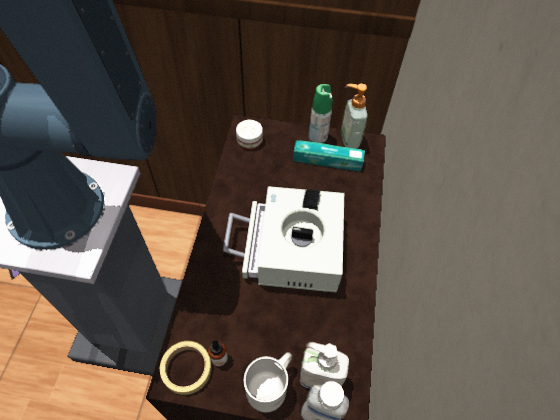

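The top view shows the steriliser's cover with corners near (242,152), (321,145), (326,209) and (248,217), the knob at (284,181), and the handle from (272,246) to (310,243). The side view shows the knob at (302,233) and the handle near (228,235). I'll enlarge both.

```bash
cat > h.py <<'E'
import cv2,numpy as np
from plant import *
def cm(n,m=None):
    m=m or camera_model(n);K=np.array([[m['fx'],0,m['cx']],[0,m['fy'],m['cy']],[0,0,1]]);R=cv2.Rodrigues(np.array(m['rvec']))[0]
    return K,np.array(m['dist']),R,np.array(m['tvec'])
def ray(c,p):
    K,d,R,t=c;u=cv2.undistortPoints(np.array([[p]],float),K,d)[0,0]
    return -R.T@t,R.T@np.array([u[0],u[1],1])
def onz(c,p,z):
    o,d=ray(c,p);return o+d*(z-o[2])/d[2]
def tri(*cp):
    A=np.zeros((3,3));b=np.zeros(3)
    for c,p in cp:
        o,d=ray(c,p);d/=np.linalg.norm(d);M=np.eye(3)-np.outer(d,d);A+=M;b+=M@o
    return np.linalg.solve(A,b)
E
python3 - <<'E'
import cv2,numpy as np
a=cv2.imread('pics/top0.png')[135:260,230:340];b=cv2.imread('pics/side0.png')[180:300,215:350]
a=cv2.resize(a,None,fx=3.6,fy=4,interpolation=cv2.INTER_CUBIC) if 0 else cv2.resize(a,None,fx=3,fy=3,interpolation=cv2.INTER_CUBIC)
b=cv2.resize(b,None,fx=3,fy=3,interpolation=cv2.INTER_CUBIC)
o=np.zeros((375,735,3),np.uint8);o[:375,:330]=a;o[:360,330:735]=b
cv2.imwrite('pics/c1.png',o)
E
```

```text
(no output)
```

View pics/c1.png

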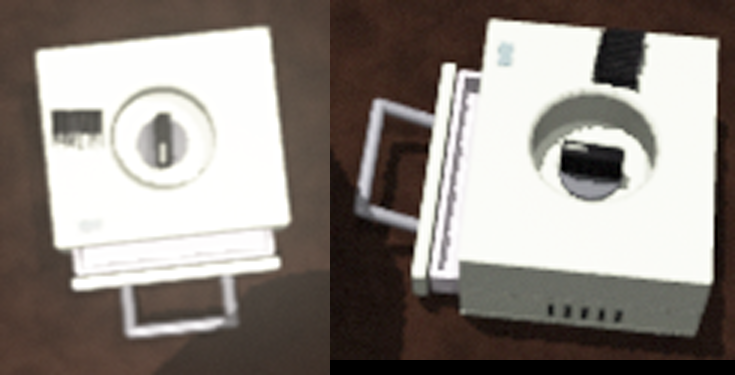

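In the crop (3x), the top half shows cover corners (37,50), (270,27), (290,226), (57,248), the well centre (163,138) and the handle bar from (128,332) to (237,322). The side half shows corners (488,18), (718,38), (711,283), (460,262) and the bar from (379,101) to (362,210).

```bash
python3 - <<'E'
from h import *
T=cm('top');S=cm('side')
t=lambda x,y:(T,(x/3+230-.33,y/3+135-.33)); s=lambda x,y:(S,((x-330)/3+215-.33,y/3+180-.33))
P={}
for n,a,b in[('BL',(37,50),(718,38)),('BR',(270,27),(711,283)),('FR',(290,226),(460,262)),('FL',(57,248),(488,18)),('HL',(128,332),(379,101)),('HR',(237,322),(362,210)),('well',(163,138),(593,145))]:
    P[n]=tri(t(*a),s(*b));print(n,P[n].round(4),onz(*t(*a),.05 if n[0]=='H' else .096).round(4),onz(*s(*b),.05 if n[0]=='H' else .096).round(4))
c=(P['BL']+P['BR']+P['FL']+P['FR'])/4
x=P['BL']+P['BR']-P['FL']-P['FR'];y=P['BL']+P['FL']-P['BR']-P['FR'];print(c,np.degrees(np.arctan2(x[1],x[0])),np.degrees(np.arctan2(-y[0],y[1])),np.linalg.norm(x)/2,np.linalg.norm(y)/2)
h=(P['HL']+P['HR'])/2;d=h-c;print('handle',h,np.linalg.norm(d[:2])-.085-.043)
E
```

```text
BL [0.6699 0.1019 0.0942] [0.6712 0.1021 0.096 ] [0.6682 0.1    0.096 ]
BR [ 0.6838 -0.0996  0.0955] [ 0.6852 -0.0993  0.096 ] [ 0.6822 -0.1003  0.096 ]
FR [ 0.5136 -0.1113  0.0876] [ 0.5127 -0.1107  0.096 ] [ 0.5149 -0.1152  0.096 ]
FL [0.4982 0.0888 0.0943] [0.4997 0.0892 0.096 ] [0.4969 0.0871 0.096 ]
HL [0.4249 0.0308 0.0475] [0.4267 0.0314 0.05  ] [0.4236 0.0285 0.05  ]
HR [ 0.4325 -0.065   0.0502] [ 0.4328 -0.0649  0.05  ] [ 0.4323 -0.065   0.05  ]
well [ 0.5911 -0.0046  0.0904] [ 0.5917 -0.0042  0.096 ] [ 0.5898 -0.0085  0.096 ]
[ 0.59139096 -0.00503645  0.09290159] 4.136217187613842 4.167196316723671 0.17142260511352367 0.20139451088898994
handle [ 0.42872058 -0.01713662  0.04883098] 0.035119793319547066
```

Emit:
{"fn": "jog_arm", "kwargs": {
  "slide": [
    [27,-36,0],
    [54,-72,0],
    [81,-108,0],
    [108,-145,0],
    [135,-181,0]
  ],
  "yaw": [3,6,9,12,13.7],
  "fingers": [1,1,1,1,1],
  "force": 20
}}

```text
time_s: 0.6
tool_pos: [0.2492, -0.3318, 0.2382]
tcp_rot: [[0.998, 0.069, -0.0], [0.069, -0.998, 0.001], [-0.0, -0.001, -1.0]]
wrist_force: [1.3, 0.5, 0.3]
finger_gap: 0.0503
grip_force: 0.0
```

Emit:
{"fn": "jog_arm", "kwargs": {
  "slide": [
    [18,-43,0],
    [36,-86,0],
    [54,-130,0],
    [72,-173,0],
    [90,-216,0]
  ],
  "yaw": [0,0,0,0,0],
  "fingers": [1,1,1,1,1]
}}

```text
time_s: 1.1
tool_pos: [0.3233, -0.1101, 0.2387]
tcp_rot: [[0.997, 0.071, 0.001], [0.071, -0.997, -0.0], [0.001, 0.0, -1.0]]
wrist_force: [1.2, -0.8, 0.3]
finger_gap: 0.0098
grip_force: 0.0
```

Emit:
{"fn": "jog_arm", "kwargs": {
  "slide": [
    [18,-43,20],
    [37,-87,50],
    [37,-87,90],
    [37,-87,90],
    [37,-87,90]
  ],
  "yaw": [0,0,0,0,0],
  "fingers": [1,1,1,1,1]
}}

```text
time_s: 1.6
tool_pos: [0.3534, -0.0224, 0.1487]
tcp_rot: [[0.997, 0.072, -0.002], [0.072, -0.997, 0.001], [-0.002, -0.001, -1.0]]
wrist_force: [0.2, -0.7, -0.0]
finger_gap: 0.0005
grip_force: 0.0
```

```bash
python3 - <<'E'
from h import *
m=camera_model('wrist');im=capture('wrist');cv2.imwrite('pics/w1.png',im[...,::-1]);s=state();print(m,s['tool_pos'],s['finger_gap'],s['qpos'])
np.save('w1.npy',m,allow_pickle=True)
E
```

```text
{'fx': 365.6844410351585, 'fy': 365.6844410351585, 'cx': 279.73075347233134, 'cy': 213.95505733028276, 'dist': array([-0.081411,  0.      ,  0.      ,  0.      ,  0.      ]), 'rvec': array([-2.11344994,  1.96449496,  0.32346208]), 'tvec': array([-0.04739342,  0.31727254,  0.41740882])} [ 0.35451574 -0.02329683  0.14992277] 0.0007702649927827524 [-2.31130273e+01 -1.41306149e+01  1.26768167e+02 -1.25649880e-02
  6.73199872e+01  6.28183246e+01]
```

View pics/w1.png

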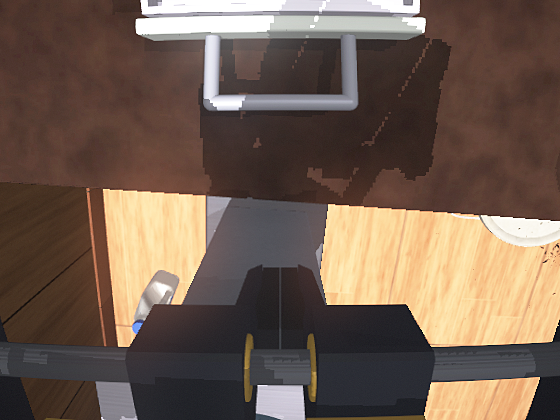

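The wrist view shows the handle bar from (208,101) to (352,101), straight ahead of the shut fingers, with nothing in between.

```bash
python3 - <<'E'
from h import *
W=cm('w',np.load('w1.npy',allow_pickle=True).item());T=cm('top')
for p,q in(((210,102),(128,332)),((352,102),(237,322))):
    print(onz(W,p,.05).round(4), tri((W,p),(T,(q[0]/3+229.67,q[1]/3+134.67))).round(4))
E
```

```text
[0.427  0.0287 0.05  ] [0.4267 0.0316 0.0346]
[ 0.4337 -0.0625  0.05  ] [ 0.4333 -0.0659  0.0323]
```

Emit:
{"fn": "jog_arm", "kwargs": {
  "slide": [
    [0,0,40],
    [0,0,80],
    [0,0,110],
    [12,0,110],
    [24,0,110]
  ],
  "yaw": [0,0,0,0,0],
  "fingers": [1,1,1,1,1]
}}

```text
time_s: 2.15
tool_pos: [0.3804, -0.0223, 0.0405]
tcp_rot: [[0.998, 0.069, 0.002], [0.069, -0.998, -0.001], [0.002, 0.001, -1.0]]
wrist_force: [0.4, -0.8, 0.6]
finger_gap: 0.0006
grip_force: 0.0
```

Emit:
{"fn": "jog_arm", "kwargs": {
  "slide": [
    [15,0,4],
    [30,0,4],
    [40,0,4],
    [50,0,4],
    [58,0,4]
  ],
  "yaw": [0,0,0,0,0],
  "fingers": [1,1,1,1,1]
}}

```text
time_s: 2.65
tool_pos: [0.4375, -0.0171, 0.0359]
tcp_rot: [[0.997, 0.072, 0.002], [0.072, -0.997, -0.001], [0.002, 0.001, -1.0]]
wrist_force: [-1.7, -2.3, 2.6]
finger_gap: 0.0004
grip_force: 1.5
```

Emit:
{"fn": "jog_arm", "kwargs": {
  "slide": [
    [2,0,0],
    [4,0,0],
    [6,0,0],
    [7,0,0],
    [8,0,0]
  ],
  "yaw": [0,0,0,0,0],
  "fingers": [1,1,1,1,1]
}}

```text
time_s: 3.15
tool_pos: [0.4435, -0.016, 0.0346]
tcp_rot: [[0.997, 0.072, -0.0], [0.072, -0.997, 0.0], [-0.0, -0.0, -1.0]]
wrist_force: [-2.1, -1.4, 2.0]
finger_gap: 0.0007
grip_force: 1.3
```

Emit:
{"fn": "jog_arm", "kwargs": {
  "slide": [
    [1,0,0],
    [2,0,0],
    [3,0,0],
    [4,0,0],
    [4,0,0]
  ],
  "yaw": [0,0,0,0,0],
  "fingers": [1,1,1,1,1]
}}

```text
time_s: 3.65
tool_pos: [0.4479, -0.0157, 0.0347]
tcp_rot: [[0.997, 0.072, 0.0], [0.072, -0.997, 0.0], [0.0, -0.0, -1.0]]
wrist_force: [-1.3, 1.2, 0.5]
finger_gap: 0.0007
grip_force: 0.9
```

Emit:
{"fn": "jog_arm", "kwargs": {
  "slide": [
    [1,0,0],
    [2,0,0],
    [3,0,0],
    [3,0,0],
    [3,0,0]
  ],
  "yaw": [0,0,0,0,0],
  "fingers": [1,1,1,1,1]
}}

```text
time_s: 4.15
tool_pos: [0.4498, -0.0155, 0.0346]
tcp_rot: [[0.997, 0.072, -0.002], [0.072, -0.997, 0.0], [-0.002, -0.0, -1.0]]
wrist_force: [-7.6, 0.2, 4.3]
finger_gap: 0.0005
grip_force: 3.3
```

Emit:
{"fn": "jog_arm", "kwargs": {
  "slide": [
    [1,0,0],
    [2,0,0],
    [3,0,0],
    [3,0,0]
  ],
  "yaw": [0,0,0,0],
  "fingers": [1,1,1,1]
}}

```text
time_s: 4.55
tool_pos: [0.45, -0.0154, 0.0342]
tcp_rot: [[0.997, 0.073, -0.009], [0.073, -0.997, 0.0], [-0.009, -0.001, -1.0]]
wrist_force: [-18.4, -3.7, 16.8]
finger_gap: 0.0002
grip_force: 9.4
```

Emit:
{"fn": "jog_arm", "kwargs": {
  "slide": [
    [-15,0,0],
    [-40,0,0],
    [-40,0,-50],
    [-40,0,-100],
    [-40,0,-150]
  ],
  "yaw": [0,0,0,0,0],
  "fingers": [1,1,1,1,0.64]
}}

```text
time_s: 5.05
tool_pos: [0.4139, -0.0183, 0.1867]
tcp_rot: [[0.997, 0.071, 0.001], [0.071, -0.997, -0.0], [0.001, 0.0, -1.0]]
wrist_force: [1.6, 0.4, -0.7]
finger_gap: 0.0064
grip_force: 0.0
```

Emit:
{"fn": "jog_arm", "kwargs": {
  "slide": [
    [40,0,0],
    [80,0,0],
    [105,0,0],
    [105,0,0],
    [105,0,0]
  ],
  "yaw": [0,0,0,0,0],
  "fingers": [0.64,0.64,0.64,0.64,0.64]
}}

```text
time_s: 5.55
tool_pos: [0.5184, -0.0106, 0.1843]
tcp_rot: [[0.997, 0.072, -0.001], [0.072, -0.997, 0.0], [-0.001, -0.0, -1.0]]
wrist_force: [-0.4, 0.2, -0.4]
finger_gap: 0.0316
grip_force: 0.0
```

```bash
python3 - <<'E'
from h import *
m=camera_model('wrist');im=capture('wrist');cv2.imwrite('pics/w2.png',im[...,::-1]);s=state();print(s['tool_pos'],s['finger_gap'],s['ft_torque'])
np.save('w2.npy',m,allow_pickle=True)
cv2.imwrite('pics/t2.png',capture('top')[...,::-1])
E
```

```text
[ 0.51781944 -0.01059084  0.1841732 ] 0.032130021848549434 [ 0.03595963  0.01439564 -0.00754632]
```

View pics/w2.png

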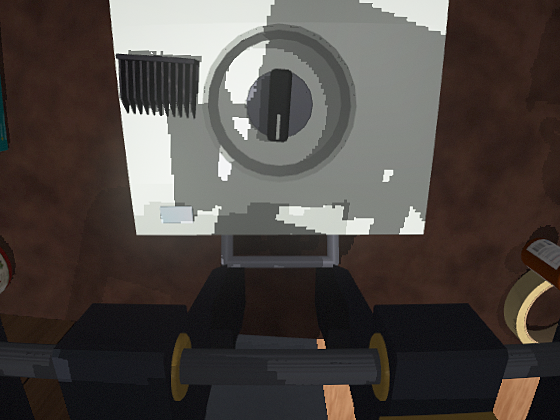

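The wrist view shows the drawer shut. The knob's bar runs from (281,70) to (278,141), its white line is at (278,127), and the well rim spans columns 205–355 and rows 25–180.

```bash
python3 - <<'E'
from h import *
W=cm('w',np.load('w2.npy',allow_pickle=True).item())
im=cv2.imread('pics/w2.png',0);R=im[60:150,255:305]
ys,xs=np.where(R<55)
n,l,st,ce=cv2.connectedComponentsWithStats((R<60).astype(np.uint8));k=1+st[1:,4].argmax();print(st[k],ce[k]+[255,60])
a=onz(W,(281,70),.088);b=onz(W,(278,140),.088);d=a-b
print(a,b,(a+b)/2,np.linalg.norm(d),np.degrees(np.arctan2(d[1],d[0])))
L=onz(W,(205,102),.096);Rr=onz(W,(355,102),.096);F=onz(W,(280,25),.096);N=onz(W,(280,180),.096)
print(L,Rr,F,N,(L+Rr)/2,(F+N)/2)
for p in((109,0),(136,235),(425,235),(449,0)):print(onz(W,p,.096))
T=cm('top');c=(T,(163/3+229.67,138/3+134.67));print(tri(c,(W,(280.5,100))))
E
```

```text
[  11    9   26   73 1451] [278.80978635 103.19090283]
[ 0.61465937 -0.00380754  0.088     ] [ 0.57117468 -0.00504264  0.088     ] [ 0.59291702 -0.00442509  0.088     ] 0.04350222815826424 1.626945618784656
[0.59236072 0.04159138 0.096     ] [ 0.59907639 -0.05071373  0.096     ] [ 0.63938209 -0.00137274  0.096     ] [ 0.54638654 -0.00815444  0.096     ] [ 0.59571855 -0.00456117  0.096     ] [ 0.59288432 -0.00476359  0.096     ]
[0.648038   0.09999532 0.096     ]
[0.50036216 0.08898806 0.096     ]
[ 0.51492514 -0.111714    0.096     ]
[ 0.66250134 -0.09925055  0.096     ]
[ 0.59606537 -0.00468096  0.06404716]
```

Emit:
{"fn": "jog_arm", "kwargs": {
  "slide": [
    [40,0,20],
    [75,-1,40],
    [75,-1,70],
    [75,-1,70],
    [75,-1,70]
  ],
  "yaw": [2.5,2.5,2.5,2.5,2.5],
  "fingers": [0.64,0.64,0.64,0.64,0.64]
}}

```text
time_s: 6.15
tool_pos: [0.5919, -0.0043, 0.1145]
tcp_rot: [[1.0, 0.028, -0.002], [0.028, -1.0, 0.0], [-0.002, -0.001, -1.0]]
wrist_force: [0.3, 0.5, 0.7]
finger_gap: 0.0321
grip_force: 0.0
```

```bash
python3 - <<'E'
from h import *
s=state();print(s['tool_pos'],s['finger_gap'],s['ft_torque'],s['wrist_force'],s['qpos'])
a=cv2.resize(capture('side')[180:300,205:350],None,fx=4,fy=4,interpolation=cv2.INTER_CUBIC)
cv2.imwrite('pics/s3.png',a[...,::-1])
E
```

```text
[ 0.59193828 -0.00428078  0.1144844 ] 0.03209280135663547 [ 0.03442517 -0.00247549  0.04343654] [0.25453245 0.50924012 0.66019028] [-1.18928666e+01  2.04189895e+01  9.50059724e+01 -1.74287302e-04
  6.47090090e+01  7.65125540e+01]
```

View pics/s3.png

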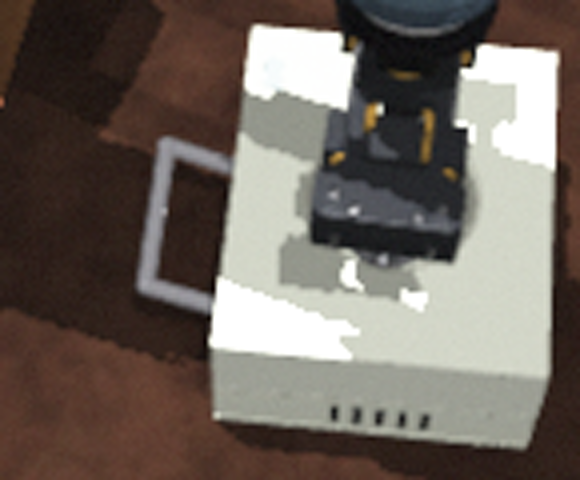

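The drawer is flush in the side view and the gripper stands over the well. Next I go down and grip the knob.

Emit:
{"fn": "jog_arm", "kwargs": {
  "slide": [
    [0,0,15],
    [0,0,30],
    [0,0,48],
    [0,0,48],
    [0,0,48]
  ],
  "yaw": [0,0,0,0,0],
  "fingers": [0.64,0.64,0.64,0.64,0.64]
}}

```text
time_s: 6.7
tool_pos: [0.5928, -0.0043, 0.0662]
tcp_rot: [[1.0, 0.028, -0.001], [0.028, -1.0, 0.0], [-0.001, -0.0, -1.0]]
wrist_force: [-0.5, -0.1, 0.8]
finger_gap: 0.0313
grip_force: 0.0
```

Emit:
{"fn": "jog_arm", "kwargs": {
  "slide": [
    [0,0,0],
    [0,0,0],
    [0,0,0],
    [0,0,0],
    [0,0,0]
  ],
  "yaw": [0,0,0,0,0],
  "fingers": [0.9,0.95,1,1,1],
  "force": 45
}}

```text
time_s: 7.2
tool_pos: [0.594, -0.0047, 0.0676]
tcp_rot: [[1.0, 0.028, 0.001], [0.028, -1.0, -0.001], [0.001, 0.001, -1.0]]
wrist_force: [-0.1, -1.5, 4.5]
finger_gap: 0.0136
grip_force: 45.0
```

```bash
cat > r.py <<'E'
from plant import *
import numpy as np
s=state();R=s['tcp_rot'];R=np.array(R)
print('t',round(s['time_s'],2),'yaw',round(-np.degrees(np.arctan2(R[1,0],R[0,0])),2),'pos',np.round(s['tool_pos'],4),'F',np.round(s['wrist_force'],1),'M',np.round(s['ft_torque'],3),'gap',round(s['finger_gap'],4),'grip',round(s['grip_force'],1),'J6',round(s['qpos'][5],1))
E
python3 r.py
```

```text
t 7.2 yaw -1.6 pos [ 0.594  -0.0047  0.0676] F [-0.1 -1.5  4.5] M [-0.232  0.056 -0.054] gap 0.0136 grip 45.0 J6 76.5
```

Emit:
{"fn": "jog_arm", "kwargs": {
  "slide": [
    [0,0,0],
    [0,0,0],
    [0,0,0],
    [0,0,0],
    [0,0,0]
  ],
  "yaw": [4,8,12,16,20],
  "fingers": [1,1,1,1,1]
}}

```text
time_s: 7.7
tool_pos: [0.5939, -0.005, 0.0676]
tcp_rot: [[0.948, -0.318, 0.001], [-0.318, -0.948, -0.001], [0.002, 0.001, -1.0]]
wrist_force: [-1.1, -3.3, 5.0]
finger_gap: 0.014
grip_force: 45.0
```

```bash
python3 r.py
```

```text
t 7.7 yaw 18.52 pos [ 0.5939 -0.005   0.0676] F [-1.1 -3.3  5. ] M [-0.411  0.199  0.128] gap 0.014 grip 45.0 J6 96.7
```

Emit:
{"fn": "jog_arm", "kwargs": {
  "slide": [
    [0,0,0],
    [0,0,0],
    [0,0,0],
    [0,0,0],
    [0,0,0]
  ],
  "yaw": [4,8,12,12,12],
  "fingers": [1,1,1,1,1]
}}

```text
time_s: 8.2
tool_pos: [0.5938, -0.0053, 0.0676]
tcp_rot: [[0.863, -0.506, 0.001], [-0.506, -0.863, -0.001], [0.002, 0.001, -1.0]]
wrist_force: [-2.1, -4.8, 5.8]
finger_gap: 0.0137
grip_force: 45.0
```

```bash
python3 r.py
```

```text
t 8.2 yaw 30.4 pos [ 0.5938 -0.0053  0.0676] F [-2.1 -4.8  5.8] M [-0.559  0.237 -0.08 ] gap 0.0137 grip 45.0 J6 108.5
```

Emit:
{"fn": "jog_arm", "kwargs": {
  "slide": [
    [0,0,0],
    [0,0,0]
  ],
  "yaw": [1.5,3],
  "fingers": [1,1]
}}

```text
time_s: 8.4
tool_pos: [0.5938, -0.0053, 0.0676]
tcp_rot: [[0.835, -0.551, 0.001], [-0.551, -0.835, -0.002], [0.002, 0.001, -1.0]]
wrist_force: [-1.9, -4.6, 5.8]
finger_gap: 0.0136
grip_force: 45.0
```

```bash
python3 r.py
```

```text
t 8.4 yaw 33.42 pos [ 0.5938 -0.0053  0.0676] F [-1.9 -4.6  5.8] M [-0.548  0.33   0.173] gap 0.0136 grip 45.0 J6 111.6
```

Emit:
{"fn": "jog_arm", "kwargs": {
  "slide": [
    [0,0,0],
    [0,0,0]
  ],
  "yaw": [1.5,3],
  "fingers": [1,1]
}}

```text
time_s: 8.6
tool_pos: [0.5938, -0.0054, 0.0676]
tcp_rot: [[0.805, -0.594, 0.001], [-0.594, -0.805, -0.002], [0.002, 0.001, -1.0]]
wrist_force: [-2.2, -4.8, 5.6]
finger_gap: 0.0138
grip_force: 45.0
```

```bash
python3 r.py
```

```text
t 8.6 yaw 36.42 pos [ 0.5938 -0.0054  0.0676] F [-2.2 -4.8  5.6] M [-0.609  0.29   0.175] gap 0.0138 grip 45.0 J6 114.6
```

Emit:
{"fn": "jog_arm", "kwargs": {
  "slide": [
    [0,0,0],
    [0,0,0]
  ],
  "yaw": [1.5,3],
  "fingers": [1,1]
}}

```text
time_s: 8.8
tool_pos: [0.5937, -0.0054, 0.0676]
tcp_rot: [[0.773, -0.635, 0.001], [-0.635, -0.773, -0.002], [0.002, 0.001, -1.0]]
wrist_force: [-2.0, -4.8, 5.8]
finger_gap: 0.0135
grip_force: 45.0
```

```bash
python3 r.py
```

```text
t 8.8 yaw 39.42 pos [ 0.5937 -0.0054  0.0676] F [-2.  -4.8  5.8] M [-0.671  0.375  0.152] gap 0.0135 grip 45.0 J6 117.6
```

Emit:
{"fn": "jog_arm", "kwargs": {
  "slide": [
    [0,0,0],
    [0,0,0]
  ],
  "yaw": [1.5,3],
  "fingers": [1,1]
}}

```text
time_s: 9.0
tool_pos: [0.5936, -0.0055, 0.0676]
tcp_rot: [[0.738, -0.675, 0.001], [-0.675, -0.738, -0.002], [0.002, 0.001, -1.0]]
wrist_force: [-1.9, -4.6, 6.4]
finger_gap: 0.0137
grip_force: 45.0
```

```bash
python3 r.py; python3 - <<'E'
from plant import *
for i in range(8):
    s=state();print([round(float(x),3) for x in s['ft_torque']],round(s['effort'][5],3));capture('side')
E
```

```text
t 9.0 yaw 42.42 pos [ 0.5936 -0.0055  0.0676] F [-1.9 -4.6  6.4] M [-0.739  0.393  0.162] gap 0.0137 grip 45.0 J6 120.6
[-0.739, 0.393, 0.162] -0.155
[-0.654, 0.302, 0.179] 0.105
[-0.686, 0.419, 0.052] 0.348
[-0.693, 0.397, 0.108] 0.166
[-0.701, 0.384, 0.106] 0.108
[-0.677, 0.339, 0.124] 0.096
[-0.692, 0.345, 0.079] 0.094
[-0.694, 0.349, 0.103] 0.094
```

Emit:
{"fn": "jog_arm", "kwargs": {
  "slide": [
    [0,0,0],
    [0,0,0]
  ],
  "yaw": [1.5,3],
  "fingers": [1,1]
}}

```text
time_s: 9.6
tool_pos: [0.5936, -0.0055, 0.0676]
tcp_rot: [[0.702, -0.712, 0.0], [-0.712, -0.702, -0.002], [0.002, 0.001, -1.0]]
wrist_force: [-2.1, -5.5, 6.2]
finger_gap: 0.0137
grip_force: 45.0
```

```bash
python3 r.py
```

```text
t 9.6 yaw 45.42 pos [ 0.5936 -0.0055  0.0676] F [-2.1 -5.5  6.2] M [-0.716  0.411  0.205] gap 0.0137 grip 45.0 J6 123.6
```

Emit:
{"fn": "jog_arm", "kwargs": {
  "slide": [
    [0,0,0],
    [0,0,0]
  ],
  "yaw": [1.5,3],
  "fingers": [1,1]
}}

```text
time_s: 9.8
tool_pos: [0.5936, -0.0055, 0.0676]
tcp_rot: [[0.664, -0.748, 0.0], [-0.748, -0.664, -0.002], [0.002, 0.001, -1.0]]
wrist_force: [-2.5, -4.8, 5.4]
finger_gap: 0.0135
grip_force: 45.0
```

```bash
python3 r.py
```

```text
t 9.8 yaw 48.42 pos [ 0.5936 -0.0055  0.0676] F [-2.5 -4.8  5.4] M [-0.783  0.416  0.141] gap 0.0135 grip 45.0 J6 126.6
```

Emit:
{"fn": "jog_arm", "kwargs": {
  "slide": [
    [0,0,0],
    [0,0,0]
  ],
  "yaw": [1.5,3],
  "fingers": [1,1]
}}

```text
time_s: 10.0
tool_pos: [0.5935, -0.0056, 0.0676]
tcp_rot: [[0.624, -0.782, 0.0], [-0.782, -0.624, -0.002], [0.002, 0.001, -1.0]]
wrist_force: [-3.2, -5.7, 6.4]
finger_gap: 0.0137
grip_force: 45.0
```

```bash
python3 r.py
```

```text
t 10.0 yaw 51.42 pos [ 0.5935 -0.0056  0.0676] F [-3.2 -5.7  6.4] M [-0.717  0.477  0.239] gap 0.0137 grip 45.0 J6 129.6
```

Emit:
{"fn": "jog_arm", "kwargs": {
  "slide": [
    [0,0,0]
  ],
  "yaw": [1.5],
  "fingers": [1]
}}

```text
time_s: 10.1
tool_pos: [0.5935, -0.0056, 0.0676]
tcp_rot: [[0.603, -0.798, 0.0], [-0.798, -0.603, -0.002], [0.002, 0.001, -1.0]]
wrist_force: [-2.2, -5.2, 6.8]
finger_gap: 0.0133
grip_force: 45.0
```

```bash
python3 r.py
```

```text
t 10.1 yaw 52.92 pos [ 0.5935 -0.0056  0.0676] F [-2.2 -5.2  6.8] M [-0.731  0.479  0.213] gap 0.0133 grip 45.0 J6 131.1
```

Emit:
{"fn": "jog_arm", "kwargs": {
  "slide": [
    [0,0,0]
  ],
  "yaw": [1.5],
  "fingers": [1]
}}

```text
time_s: 10.2
tool_pos: [0.5935, -0.0056, 0.0676]
tcp_rot: [[0.582, -0.813, 0.0], [-0.813, -0.582, -0.002], [0.002, 0.001, -1.0]]
wrist_force: [-2.7, -5.3, 6.8]
finger_gap: 0.0134
grip_force: 45.0
```

```bash
python3 r.py
```

```text
t 10.2 yaw 54.42 pos [ 0.5935 -0.0056  0.0676] F [-2.7 -5.3  6.8] M [-0.757  0.546  0.197] gap 0.0134 grip 45.0 J6 132.6
```

Emit:
{"fn": "jog_arm", "kwargs": {
  "slide": [
    [0,0,0]
  ],
  "yaw": [1.5],
  "fingers": [1]
}}

```text
time_s: 10.3
tool_pos: [0.5935, -0.0056, 0.0676]
tcp_rot: [[0.56, -0.828, 0.0], [-0.828, -0.56, -0.002], [0.002, 0.001, -1.0]]
wrist_force: [-3.7, -5.7, 6.9]
finger_gap: 0.0136
grip_force: 45.0
```

```bash
python3 r.py
```

```text
t 10.3 yaw 55.92 pos [ 0.5935 -0.0056  0.0676] F [-3.7 -5.7  6.9] M [-0.796  0.502  0.147] gap 0.0136 grip 45.0 J6 134.1
```

Emit:
{"fn": "jog_arm", "kwargs": {
  "slide": [
    [0,0,0]
  ],
  "yaw": [1.5],
  "fingers": [1]
}}

```text
time_s: 10.4
tool_pos: [0.5934, -0.0057, 0.0676]
tcp_rot: [[0.538, -0.843, 0.0], [-0.843, -0.538, -0.002], [0.002, 0.001, -1.0]]
wrist_force: [-3.4, -5.9, 6.9]
finger_gap: 0.0137
grip_force: 45.0
```

```bash
python3 r.py
```

```text
t 10.4 yaw 57.42 pos [ 0.5934 -0.0057  0.0676] F [-3.4 -5.9  6.9] M [-0.799  0.546  0.205] gap 0.0137 grip 45.0 J6 135.6
```

Emit:
{"fn": "jog_arm", "kwargs": {
  "slide": [
    [0,0,0]
  ],
  "yaw": [1.5],
  "fingers": [1]
}}

```text
time_s: 10.5
tool_pos: [0.5934, -0.0057, 0.0676]
tcp_rot: [[0.516, -0.856, -0.0], [-0.856, -0.516, -0.002], [0.002, 0.001, -1.0]]
wrist_force: [-3.4, -5.1, 7.8]
finger_gap: 0.0138
grip_force: 45.0
```

```bash
python3 r.py
```

```text
t 10.5 yaw 58.92 pos [ 0.5934 -0.0057  0.0676] F [-3.4 -5.1  7.8] M [-0.828  0.569  0.202] gap 0.0138 grip 45.0 J6 137.1
```

Emit:
{"fn": "jog_arm", "kwargs": {
  "slide": [
    [0,0,0]
  ],
  "yaw": [1.5],
  "fingers": [1]
}}

```text
time_s: 10.6
tool_pos: [0.5934, -0.0057, 0.0676]
tcp_rot: [[0.494, -0.87, -0.0], [-0.87, -0.494, -0.002], [0.002, 0.001, -1.0]]
wrist_force: [-3.5, -5.3, 7.0]
finger_gap: 0.0136
grip_force: 45.0
```

```bash
python3 r.py
```

```text
t 10.6 yaw 60.42 pos [ 0.5934 -0.0057  0.0676] F [-3.5 -5.3  7. ] M [-0.756  0.551  0.205] gap 0.0136 grip 45.0 J6 138.6
```

Emit:
{"fn": "jog_arm", "kwargs": {
  "slide": [
    [0,0,0]
  ],
  "yaw": [1.5],
  "fingers": [1]
}}

```text
time_s: 10.7
tool_pos: [0.5933, -0.0057, 0.0676]
tcp_rot: [[0.471, -0.882, -0.0], [-0.882, -0.471, -0.002], [0.002, 0.001, -1.0]]
wrist_force: [-4.4, -5.1, 7.4]
finger_gap: 0.0135
grip_force: 45.0
```

```bash
python3 r.py
```

```text
t 10.7 yaw 61.92 pos [ 0.5933 -0.0057  0.0676] F [-4.4 -5.1  7.4] M [-0.805  0.582  0.192] gap 0.0135 grip 45.0 J6 140.1
```

Emit:
{"fn": "jog_arm", "kwargs": {
  "slide": [
    [0,0,0]
  ],
  "yaw": [1.5],
  "fingers": [1]
}}

```text
time_s: 10.8
tool_pos: [0.5933, -0.0057, 0.0676]
tcp_rot: [[0.447, -0.894, -0.0], [-0.894, -0.447, -0.002], [0.002, 0.001, -1.0]]
wrist_force: [-4.0, -5.5, 7.7]
finger_gap: 0.0134
grip_force: 45.0
```

```bash
python3 r.py
```

```text
t 10.8 yaw 63.42 pos [ 0.5933 -0.0057  0.0676] F [-4.  -5.5  7.7] M [-0.84   0.618  0.176] gap 0.0134 grip 45.0 J6 141.6
```

Emit:
{"fn": "jog_arm", "kwargs": {
  "slide": [
    [0,0,0]
  ],
  "yaw": [1.5],
  "fingers": [1]
}}

```text
time_s: 10.9
tool_pos: [0.5933, -0.0057, 0.0676]
tcp_rot: [[0.424, -0.906, -0.0], [-0.906, -0.424, -0.002], [0.002, 0.001, -1.0]]
wrist_force: [-5.3, -5.6, 7.7]
finger_gap: 0.0134
grip_force: 45.0
```

```bash
python3 r.py
```

```text
t 10.9 yaw 64.92 pos [ 0.5933 -0.0057  0.0676] F [-5.3 -5.6  7.7] M [-0.838  0.674  0.228] gap 0.0134 grip 45.0 J6 143.1
```

Emit:
{"fn": "jog_arm", "kwargs": {
  "slide": [
    [0,0,0]
  ],
  "yaw": [1.5],
  "fingers": [1]
}}

```text
time_s: 11.0
tool_pos: [0.5933, -0.0057, 0.0676]
tcp_rot: [[0.4, -0.916, -0.0], [-0.916, -0.4, -0.002], [0.002, 0.001, -1.0]]
wrist_force: [-3.6, -6.8, 7.1]
finger_gap: 0.0138
grip_force: 45.0
```

```bash
python3 r.py
```

```text
t 11.0 yaw 66.42 pos [ 0.5933 -0.0057  0.0676] F [-3.6 -6.8  7.1] M [-0.775  0.636  0.186] gap 0.0138 grip 45.0 J6 144.6
```

Emit:
{"fn": "jog_arm", "kwargs": {
  "slide": [
    [0,0,0]
  ],
  "yaw": [1.5],
  "fingers": [1]
}}

```text
time_s: 11.1
tool_pos: [0.5932, -0.0057, 0.0676]
tcp_rot: [[0.376, -0.927, -0.0], [-0.927, -0.376, -0.002], [0.002, 0.001, -1.0]]
wrist_force: [-4.4, -5.3, 7.6]
finger_gap: 0.0139
grip_force: 45.0
```

```bash
python3 r.py
```

```text
t 11.1 yaw 67.91 pos [ 0.5932 -0.0057  0.0676] F [-4.4 -5.3  7.6] M [-0.829  0.696  0.211] gap 0.0139 grip 45.0 J6 146.1
```

Emit:
{"fn": "jog_arm", "kwargs": {
  "slide": [
    [0,0,0]
  ],
  "yaw": [1.5],
  "fingers": [1]
}}

```text
time_s: 11.2
tool_pos: [0.5932, -0.0058, 0.0676]
tcp_rot: [[0.352, -0.936, -0.0], [-0.936, -0.352, -0.002], [0.002, 0.001, -1.0]]
wrist_force: [-4.4, -6.8, 7.5]
finger_gap: 0.0138
grip_force: 45.0
```

```bash
python3 r.py
```

```text
t 11.2 yaw 69.41 pos [ 0.5932 -0.0058  0.0676] F [-4.4 -6.8  7.5] M [-0.847  0.656  0.255] gap 0.0138 grip 45.0 J6 147.6
```

Emit:
{"fn": "jog_arm", "kwargs": {
  "slide": [
    [0,0,0]
  ],
  "yaw": [1.5],
  "fingers": [1]
}}

```text
time_s: 11.3
tool_pos: [0.5932, -0.0058, 0.0676]
tcp_rot: [[0.327, -0.945, -0.001], [-0.945, -0.327, -0.002], [0.002, 0.001, -1.0]]
wrist_force: [-4.1, -6.3, 6.3]
finger_gap: 0.0133
grip_force: 45.0
```

```bash
python3 r.py
```

```text
t 11.3 yaw 70.91 pos [ 0.5932 -0.0058  0.0676] F [-4.1 -6.3  6.3] M [-0.807  0.758  0.2  ] gap 0.0133 grip 45.0 J6 149.1
```

Emit:
{"fn": "jog_arm", "kwargs": {
  "slide": [
    [0,0,0]
  ],
  "yaw": [1.5],
  "fingers": [1]
}}

```text
time_s: 11.4
tool_pos: [0.5932, -0.0058, 0.0676]
tcp_rot: [[0.302, -0.953, -0.001], [-0.953, -0.302, -0.002], [0.002, 0.001, -1.0]]
wrist_force: [-4.4, -6.0, 8.5]
finger_gap: 0.0136
grip_force: 45.0
```

```bash
python3 r.py
```

```text
t 11.4 yaw 72.41 pos [ 0.5932 -0.0058  0.0676] F [-4.4 -6.   8.5] M [-0.889  0.678  0.176] gap 0.0136 grip 45.0 J6 150.6
```

Emit:
{"fn": "jog_arm", "kwargs": {
  "slide": [
    [0,0,0]
  ],
  "yaw": [1.5],
  "fingers": [1]
}}

```text
time_s: 11.5
tool_pos: [0.5931, -0.0058, 0.0676]
tcp_rot: [[0.277, -0.961, -0.001], [-0.961, -0.277, -0.002], [0.002, 0.001, -1.0]]
wrist_force: [-5.7, -6.2, 7.7]
finger_gap: 0.0135
grip_force: 45.0
```

```bash
python3 r.py
```

```text
t 11.5 yaw 73.9 pos [ 0.5931 -0.0058  0.0676] F [-5.7 -6.2  7.7] M [-0.877  0.733  0.253] gap 0.0135 grip 45.0 J6 152.1
```

Emit:
{"fn": "jog_arm", "kwargs": {
  "slide": [
    [0,0,0]
  ],
  "yaw": [1.5],
  "fingers": [1]
}}

```text
time_s: 11.6
tool_pos: [0.5931, -0.0058, 0.0676]
tcp_rot: [[0.252, -0.968, -0.001], [-0.968, -0.252, -0.002], [0.002, 0.001, -1.0]]
wrist_force: [-4.3, -6.9, 8.4]
finger_gap: 0.0137
grip_force: 45.0
```

```bash
python3 r.py
```

```text
t 11.6 yaw 75.4 pos [ 0.5931 -0.0058  0.0676] F [-4.3 -6.9  8.4] M [-0.887  0.72   0.272] gap 0.0137 grip 45.0 J6 153.6
```

Emit:
{"fn": "jog_arm", "kwargs": {
  "slide": [
    [0,0,0]
  ],
  "yaw": [1.5],
  "fingers": [1]
}}

```text
time_s: 11.7
tool_pos: [0.593, -0.0058, 0.0676]
tcp_rot: [[0.227, -0.974, -0.001], [-0.974, -0.227, -0.002], [0.002, 0.001, -1.0]]
wrist_force: [-5.4, -6.1, 7.5]
finger_gap: 0.0134
grip_force: 45.0
```

```bash
python3 r.py
```

```text
t 11.7 yaw 76.9 pos [ 0.593  -0.0058  0.0676] F [-5.4 -6.1  7.5] M [-0.829  0.751  0.335] gap 0.0134 grip 45.0 J6 155.1
```

Emit:
{"fn": "jog_arm", "kwargs": {
  "slide": [
    [0,0,0]
  ],
  "yaw": [1.5],
  "fingers": [1]
}}

```text
time_s: 11.8
tool_pos: [0.593, -0.0058, 0.0676]
tcp_rot: [[0.201, -0.98, -0.001], [-0.98, -0.201, -0.002], [0.002, 0.001, -1.0]]
wrist_force: [-5.2, -6.2, 8.0]
finger_gap: 0.0139
grip_force: 45.0
```

```bash
python3 r.py
```

```text
t 11.8 yaw 78.4 pos [ 0.593  -0.0058  0.0676] F [-5.2 -6.2  8. ] M [-0.908  0.795  0.342] gap 0.0139 grip 45.0 J6 156.5
```

```bash
cat > fit.py <<'E'
import numpy as np,sys
y=[33.42,36.42,39.42,42.42,45.42,48.42,51.42]+[51.42+1.5*i for i in range(1,19)]
m=[.173,.175,.152,.162,.205,.141,.239,.213,.197,.147,.205,.202,.205,.192,.176,.228,.186,.211,.255,.2,.176,.253,.272,.335,.342]
e=[float(v) for v in sys.argv[1:]];m+=e;y+=[78.4+1.5*(i+1) for i in range(len(e))]
y=np.array(y);m=np.array(m)
for dr in(0,.0006,.0012):
    r=[]
    for b in np.arange(50,82,.5):
        q=m-.01*np.clip(y-b,0,None)-dr*(y-y[0]);r.append((q.var()*len(q),b,q.mean()))
    r.sort();print(dr,[tuple(np.round(v,3)) for v in r[:6]])
E
python3 fit.py
```

```text
0 [(np.float64(0.023), np.float64(66.5), np.float64(0.188)), (np.float64(0.023), np.float64(66.0), np.float64(0.187)), (np.float64(0.023), np.float64(67.0), np.float64(0.19)), (np.float64(0.024), np.float64(65.5), np.float64(0.185)), (np.float64(0.024), np.float64(67.5), np.float64(0.192)), (np.float64(0.024), np.float64(65.0), np.float64(0.183))]
0.0006 [(np.float64(0.021), np.float64(67.5), np.float64(0.176)), (np.float64(0.021), np.float64(68.0), np.float64(0.178)), (np.float64(0.022), np.float64(68.5), np.float64(0.179)), (np.float64(0.022), np.float64(67.0), np.float64(0.174)), (np.float64(0.022), np.float64(69.0), np.float64(0.18)), (np.float64(0.022), np.float64(66.5), np.float64(0.173))]
0.0012 [(np.float64(0.02), np.float64(70.0), np.float64(0.168)), (np.float64(0.02), np.float64(70.5), np.float64(0.169)), (np.float64(0.02), np.float64(69.5), np.float64(0.166)), (np.float64(0.02), np.float64(69.0), np.float64(0.165)), (np.float64(0.021), np.float64(68.5), np.float64(0.164)), (np.float64(0.021), np.float64(71.0), np.float64(0.17))]
```

Emit:
{"fn": "jog_arm", "kwargs": {
  "slide": [
    [0,0,0]
  ],
  "yaw": [1.5],
  "fingers": [1]
}}

```text
time_s: 11.9
tool_pos: [0.593, -0.0058, 0.0676]
tcp_rot: [[0.175, -0.984, -0.001], [-0.984, -0.175, -0.002], [0.002, 0.001, -1.0]]
wrist_force: [-4.6, -6.9, 8.7]
finger_gap: 0.0137
grip_force: 45.0
```

```bash
python3 r.py; python3 - <<'E'
from plant import *
for i in range(10):
    s=state();print([round(float(x),3) for x in s['ft_torque']],round(s['effort'][5],3));capture('side')
E
python3 r.py
```

```text
t 11.9 yaw 79.9 pos [ 0.593  -0.0058  0.0676] F [-4.6 -6.9  8.7] M [-0.853  0.811  0.396] gap 0.0137 grip 45.0 J6 158.0
[-0.853, 0.811, 0.396] -0.016
[-0.819, 0.783, 0.333] 0.244
[-0.914, 0.787, 0.23] 0.486
[-0.912, 0.752, 0.247] 0.303
[-0.865, 0.795, 0.26] 0.246
[-0.894, 0.81, 0.223] 0.234
[-0.891, 0.832, 0.23] 0.232
[-0.901, 0.771, 0.275] 0.231
[-0.909, 0.827, 0.272] 0.231
[-0.885, 0.813, 0.206] 0.231
t 12.4 yaw 79.85 pos [ 0.593  -0.0058  0.0676] F [-5.5 -6.2  8.1] M [-0.866  0.837  0.211] gap 0.0138 grip 45.0 J6 158.0
```

The joint-6 effort at rest and the moment both rose about 0.137 N m after the bite. The hinge fit puts the knob about 10–13° past it, so I release here.

Emit:
{"fn": "jog_arm", "kwargs": {
  "slide": [
    [0,0,0],
    [0,0,0],
    [0,0,0],
    [0,0,0],
    [0,0,0]
  ],
  "yaw": [0,0,0,0,0],
  "fingers": [0.64,0.64,0.64,0.64,0.64]
}}

```text
time_s: 12.9
tool_pos: [0.5932, -0.0041, 0.0665]
tcp_rot: [[0.176, -0.984, -0.0], [-0.984, -0.176, 0.0], [-0.0, 0.0, -1.0]]
wrist_force: [-0.1, 0.0, -0.4]
finger_gap: 0.0319
grip_force: 0.0
```

Emit:
{"fn": "jog_arm", "kwargs": {
  "slide": [
    [0,0,-20],
    [0,0,-50],
    [0,0,-90],
    [0,0,-120],
    [0,0,-120]
  ],
  "yaw": [0,0,0,0,0],
  "fingers": [0.64,0.64,0.64,0.64,0.64]
}}

```text
time_s: 13.4
tool_pos: [0.5964, -0.0048, 0.1922]
tcp_rot: [[0.176, -0.984, 0.009], [-0.984, -0.176, -0.002], [0.003, -0.009, -1.0]]
wrist_force: [0.5, -0.1, 0.4]
finger_gap: 0.0319
grip_force: 0.0
```

Emit:
{"fn": "jog_arm", "kwargs": {
  "slide": [
    [0,-40,0],
    [0,-75,0],
    [0,-75,0],
    [0,-75,0],
    [0,-75,0]
  ],
  "yaw": [-8,-16,-24,-32,-40],
  "fingers": [0.64,0.64,0.64,0.64,0.64]
}}

```text
time_s: 13.9
tool_pos: [0.6667, 0.0091, 0.1849]
tcp_rot: [[0.771, -0.637, -0.002], [-0.637, -0.771, 0.0], [-0.002, 0.001, -1.0]]
wrist_force: [-0.7, -0.9, 0.1]
finger_gap: 0.0316
grip_force: 0.0
```

```bash
python3 r.py; python3 - <<'E'
from h import *
m=camera_model('wrist');im=capture('wrist');cv2.imwrite('pics/w4.png',im[...,::-1]);np.save('w4.npy',m,allow_pickle=True)
E
```

```text
t 13.9 yaw 39.54 pos [0.6667 0.0091 0.1849] F [-0.7 -0.9  0.1] M [ 0.105 -0.029  0.032] gap 0.0316 grip 0.0 J6 120.1
```

View pics/w4.png

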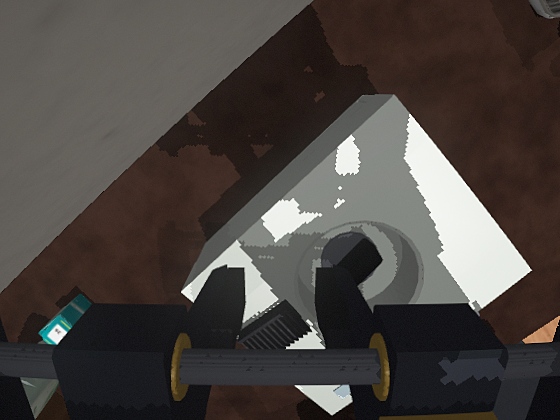

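I moved to the back side, so the knob (350,255) is half hidden, though nothing was touched. I'll go to the front to check.

Emit:
{"fn": "jog_arm", "kwargs": {
  "slide": [
    [-26,28,0],
    [-52,55,0],
    [-78,83,0],
    [-103,110,0],
    [-103,110,0]
  ],
  "yaw": [-8,-16,-24,-32,-40],
  "fingers": [0.64,0.64,0.64,0.64,0.64]
}}

```text
time_s: 14.45
tool_pos: [0.5126, -0.0089, 0.1848]
tcp_rot: [[1.0, 0.004, -0.005], [0.004, -1.0, 0.001], [-0.005, -0.001, -1.0]]
wrist_force: [0.2, -0.0, 0.2]
finger_gap: 0.0315
grip_force: 0.0
```

Emit:
{"fn": "jog_arm", "kwargs": {
  "slide": [
    [0,0,0],
    [0,0,0]
  ],
  "yaw": [-3.6,-3.6],
  "fingers": [0.64,0.64]
}}

```text
time_s: 14.65
tool_pos: [0.5171, -0.0095, 0.1863]
tcp_rot: [[0.998, 0.063, -0.0], [0.063, -0.998, 0.0], [-0.0, -0.0, -1.0]]
wrist_force: [0.3, 0.1, -0.2]
finger_gap: 0.0317
grip_force: 0.0
```

```bash
python3 r.py; python3 - <<'E'
from h import *
m=camera_model('wrist');im=capture('wrist');cv2.imwrite('pics/w5.png',im[...,::-1]);np.save('w5.npy',m,allow_pickle=True)
E
```

```text
t 14.65 yaw -3.59 pos [ 0.5171 -0.0095  0.1863] F [ 0.3  0.1 -0.2] M [0.027 0.02  0.03 ] gap 0.0317 grip 0.0 J6 72.2
```

View pics/w5.png

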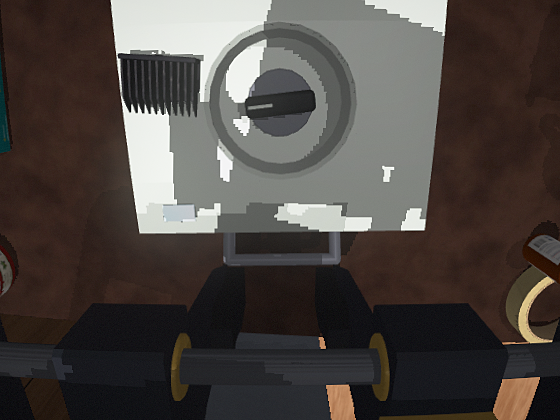

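The wrist view shows the knob's bar from (247,105) to (314,99), about 84–85° clockwise as commanded. The drawer is shut, the guard at (160,85) is unmoved, and nothing is touching.

```bash
python3 -c "
from plant import *
print(finish_job())"
```

```text
the job is handed in; nothing more can be done
None
```

I handed the job in with the drawer pushed home to its stop, then the knob turned clockwise to about 84°, roughly 10–13° past the bite as estimated from the torque (noisy, so it could be as little as about 7°). The gripper is clear, and nothing around it was seen to move.

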